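# Clamp the blender cup and find which way its blade cap unscrews

## Robot

A 7-joint arm with a two-finger parallel gripper is mounted at the origin on a cart in front of the work surface, level with it; the furniture and walls round the work are solid. World frame = base frame: x ahead of the robot, y to its left, z up, the work surface at z = 0. Lengths are in m, angles in rad, forces in N, time in s.
With the tool pointing down it reaches from about 0.4 to 0.875 m from the base axis. Payload 19.3 kg.
Tool frame: the origin (TCP) lies at the very end of the fingers, on their centre line; the grasp point (between the pads) lies 19 mm behind it; z points along the fingers, y is the direction in which the jaws open and shut (so a half turn about z gives the same grasp; the last joint's range is limited). The gripper opens to 85 mm and grips with 20 to 120 N. Pads are 22 mm wide; open, the fingers measure 114 mm over their backs; the gripper's body (76 mm by 85 mm) begins 54 mm behind the grasp point. The pads swing forward as they close: fully open they stand 13 mm farther back than shut.
Start: joints at [-1.282, 0.521, -0.036, 1.599, 0.021, 1.021, -0.113], TCP at [0.219, 0.585, 0.231] pointing down, gripper open.
Joint ranges: [-2.91, 2.91], [-0.3, 2.13], [-1.5, 1.42], [0.17, 2.43], [-1.26, 4.41], [0.16, 1.93], [-2.52, 2.52]. Speed limits (rad/s): [1.89, 1.89, 2.39, 2.39, 3.01, 3.01, 3.01].

## Interface

Orientations are given as [roll, pitch, yaw] about the fixed x, y, z axes, in that order (R = Rz(yaw) Ry(pitch) Rx(roll)).
In Python, from workcell import bot, grab_frame, calibration, workorder gives the robot as it stands.
- The arm moves only by the tool move_arm, never from a script. Its arguments are lists of equal length, an entry for each row: "jaw": the closure in counts, from 0 (fully open) to 255 (shut); "dp": the shift along the tool's x, y, z in units of 800 mm (1.0 is 800 mm), a list of three; "rotation": the turn, a rotation vector about the tool's x, y, z in units of pi rad (1.0 is pi rad), a list of three. In form: {"jaw": [jaw, ...], "dp": [[dx, dy, dz], ...], "rotation": [[rx, ry, rz], ...]}. A call has 1 to 10 rows; each row shifts and turns the commanded pose from where the row before left it, along the tool's axes as they then stand; what a row does not reach is not made up. A row lasts 1/8 s, in which the tool goes at most 62.5 mm and 10.7 degrees, less where a joint would pass 70% of its speed; a pose out of reach is approached as far as the arm can. A call with a number of a shift or a turn outside -1 to 1 is refused whole. A call with a gripper value outside its range is refused whole. The fingers move at their own pace and stop on an object; "squeeze" is the grip in N (left out, the last holds). Time passes only in rows, so rows that do not move let the fingers close. It gives the time, the measured TCP pose, the force and the opening at its end, in the units of the state.
- bot.observe(): the state, without advancing time (a new reading comes with each control period).
- grab_frame(name): name is "side" or "top"; returns the picture (384x512x3 uint8, blue, green, red); there is no depth.
- calibration(name): a dict with "camera_matrix" (3x3 intrinsics, pixels), "dist" ([k1, k2, p1, p2, k3] as OpenCV has them; the pictures are not rectified), "T" (4x4, takes a point from camera to world coordinates). Camera axes: x right, y down, z forward; pixel columns grow to the right and rows downward; lengths in m; the calibration is good to about 2 mm. A picture is of the moment at which its call begins. calibration takes no time and is no camera call.
- workorder.job_done(): hands the job in, once; it reports no verdict.
The state is a dict: "clock": time; "qpos": joint angles; "qd": joint speeds; "joint_efforts": joint torques, N m; "position": TCP position; "tool_rot": TCP orientation; "force": force on the tool from outside, world axes, zero at the start; "moment": the same for the moment, N m; "grip_width": finger opening in m.
Only numpy, scipy, OpenCV 4.12 (cv2) and the standard library are available. Lean on these libraries where they do the work, as an engineer would, in place of code of your own. Each camera call takes 0.05 s, during which the arm holds its last target. There are 200 camera calls.

## Task

Clamp the blender cup that stands in the white one-handed cup holder by pressing the red cam lever fully down, then take its blade cap off: nobody remembers whether this one has a right-hand or a left-hand thread, so try it gently one way and, if it stops, the other, without wringing the cup round in the clamp. Lift the freed cap straight up and finish while still holding it upright and still over its cup, blades well clear of the neck, so that it drips back into the cup; leave the clamp shut, and leave the other cup with its cap and the things around alone.

Things in the scene. Friction and masses are not known exactly. Their poses are not given: they have to be found in the camera images.
- holder: white one-handed cup clamp fixed to the worktop, about 240 mm long, 125 mm wide, 80 mm high. Origin on the worktop at the centre of the cup bay, z up, +x from the lever towards the fixed vee jaw. The cup stands in it on the worktop itself, between the vee jaw (+x) and a sliding jaw (-x). Shut, it holds the cup against a twist of about 0.6 N m.
- clamp_lever (a joint): cam lever, rad: 0 = open, its arm rising towards the holder's -x at 1.07 rad above level; 1.05 = fully down, arm level, sliding jaw pressed on the cup. The arm's elevation is 1.07 minus the value. Starts between 0 and 0.15, stays where it is left, needs about 3 to 15 N at the paddle.
- clamp_pivot (a point): the lever's pivot, fixed in the holder at x = -84 mm, y = 0, z = 58 mm; the lever turns about the holder's y direction.
- clamp_grip (a point): centre of the upper face of the red paddle on the lever (40 mm along the arm, 24 mm wide, 10 mm thick), 66 mm along the arm from the pivot and 5 mm above its centre line; the arm ends 86 mm from the pivot. Press here, down and round the pivot.
- cup_a: clear round blender cup, 0.35 kg, 76 mm across up to 88 mm, then a shoulder and a 40 mm neck with its rim at 130 mm; orange fill scale up one side. Origin at the centre of its foot, z up. Of the two look-alike cups one stands in the holder (which one varies); the other, about 0.2 m to its left on the worktop, is left alone.
- cap_a: black blade cap screwed on cup_a, 0.12 kg; looks like the other cap. Origin on its axis at the skirt's lower edge, z up; seated, 106 mm above the cup's foot. Skirt 61 mm across up to 24 mm, ribbed crown 62 mm across from 24 to 44 mm, steel coupling 26 mm across up to 51 mm; blades inside. One cap has a right-hand, the other a left-hand thread (each tightened by its own motor); nothing shows which.
- cup_b: clear round blender cup, 0.35 kg, 76 mm across up to 88 mm, then a shoulder and a 40 mm neck with its rim at 130 mm; orange fill scale up one side. Origin at the centre of its foot, z up. Of the two look-alike cups one stands in the holder (which one varies); the other, about 0.2 m to its left on the worktop, is left alone.
- cap_b: black blade cap screwed on cup_b, 0.12 kg; looks like the other cap. Origin on its axis at the skirt's lower edge, z up; seated, 106 mm above the cup's foot. Skirt 61 mm across up to 24 mm, ribbed crown 62 mm across from 24 to 44 mm, steel coupling 26 mm across up to 51 mm; blades inside. One cap has a right-hand, the other a left-hand thread (each tightened by its own motor); nothing shows which.
- cap_a_crown (a point): point to grip cap cap_a: on its axis, half-way up the ribbed crown, 34 mm above the cap's origin. Turned the loosening way the cap is free after 40 to 58 degrees, with a stop 72 to 90 degrees on (67 is always free); turned the wrong way it meets a hard stop within 16 degrees. Between the stops it turns almost without torque. Until free it cannot be pulled up; then it lifts straight off.
- cap_b_crown (a point): point to grip cap cap_b: on its axis, half-way up the ribbed crown, 34 mm above the cap's origin. Turned the loosening way the cap is free after 40 to 58 degrees, with a stop 72 to 90 degrees on (67 is always free); turned the wrong way it meets a hard stop within 16 degrees. Between the stops it turns almost without torque. Until free it cannot be pulled up; then it lifts straight off.
- cup_a_mark (a point): point on the wall of cup_a, on the orange fill scale, 38 mm from the axis along the cup's +x and 46 mm up; it shows whether the cup was turned or shoved.
- cup_b_mark (a point): point on the wall of cup_b, on the orange fill scale, 38 mm from the axis along the cup's +x and 46 mm up; it shows whether the cup was turned or shoved.
- apple_1: red apple, 72 mm, on the worktop to the right; leave it alone
- garlic_1: bulb of garlic, 61 mm, on the worktop to the right in front; leave it alone
- lemon: yellow lemon, 76x56x55 mm, on the chopping board; leave it alone
Not all that is in view belongs to the job. What is shaped like the cap_b but green is not meant.

How it is judged:
By the outcome, as a careful person would: the job done as asked, in the order asked, and still so for the second after the job is handed in, while the arm keeps its last pose, push and grip.
It also fails if it takes over 61 s, if anything falls off the work surface, if the arm or the gripper's body presses on something with over 40 N, if the wrist force passes 120 N, or if a joint passes its speed limit or range.

## Working session

There is one attempt and no reset: what is moved stays moved. The work goes in short steps, Python scripts to look and compute and a tool call to move; the robot and the scene stay as the last step left them, time stands still between calls to the robot, and variables do not carry over. Pictures are saved under pics/ and viewed, about 8 in all and at most 12, crops included, and the job is handed in when it is done.

Besides the shell and the picture viewer there is one more tool, called after ">>>" as name(argument=value, ...), one argument or row to a line, values as JSON. move_arm: Moves the arm, as the interface text tells. Shifts and turns lie within -1 to 1; 1 stands for 800 mm of shift or pi rad of turn. Its arguments: {"type":"object","properties":{"jaw":{"type":"array","items":{"type":"number"}},"dp":{"type":"array","items":{"type":"array","items":{"type":"number","minimum":-1,"maximum":1}}},"rotation":{"type":"array","items":{"type":"array","items":{"type":"number","minimum":-1,"maximum":1}}},"squeeze":{"type":"number"}},"required":["jaw","dp","rotation"]}

```bash
mkdir -p pics; ls; python3 - <<'E'
from workcell import bot, grab_frame, calibration
import cv2,numpy as np
print(bot.observe())
for n in("side","top"):
    im=grab_frame(n); cv2.imwrite(f"pics/{n}0.png",im)
    c=calibration(n); print(n,np.round(c["camera_matrix"],1).tolist(),np.round(c["dist"],3),np.round(c["T"],3).tolist())
E
```

```text
pics
{'clock': 0.0, 'qpos': array([-1.28219368,  0.52198364, -0.03632143,  1.5999974 ,  0.02120082,
        1.02113181, -0.11282482]), 'qd': array([-0.00035992,  0.00118931,  0.00079621, -0.00059566, -0.00169579,
        0.00119973,  0.00117938]), 'joint_efforts': array([-3.04864470e-04, -9.27110624e+01,  1.97991170e+00, -3.69954944e+01,
        1.78517879e-02,  7.86799559e-03, -8.56541965e-05]), 'position': array([0.2193895 , 0.58486345, 0.23074854]), 'tool_rot': array([-3.14046076e+00,  8.60720127e-05,  2.78275033e+00]), 'force': array([-0.48092084, -0.58684285,  0.62568662]), 'moment': array([-0.00995265, -0.00696922,  0.05154048]), 'grip_width': 0.08548235031571527}
side [[389.0, 0.0, 257.4], [0.0, 389.0, 186.5], [0.0, 0.0, 1.0]] [-0.079  0.     0.     0.     0.   ] [[0.971, -0.119, 0.207, 0.328], [-0.238, -0.528, 0.815, -0.724], [0.013, -0.841, -0.541, 0.63], [0.0, 0.0, 0.0, 1.0]]
top [[350.5, 0.0, 253.2], [0.0, 350.5, 199.7], [0.0, 0.0, 1.0]] [-0.075  0.     0.     0.     0.   ] [[-0.029, -0.997, 0.075, 0.464], [-0.999, 0.032, 0.036, 0.06], [-0.038, -0.074, -0.997, 1.011], [0.0, 0.0, 0.0, 1.0]]
```

View pics/side0.png

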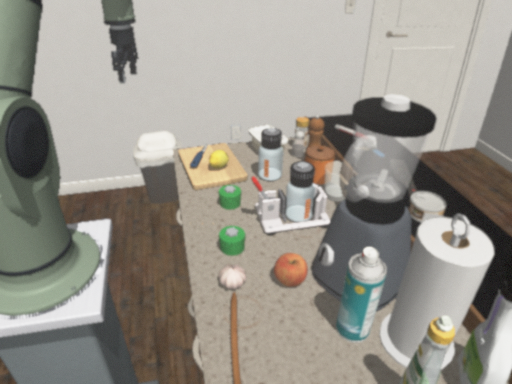

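View pics/top0.png

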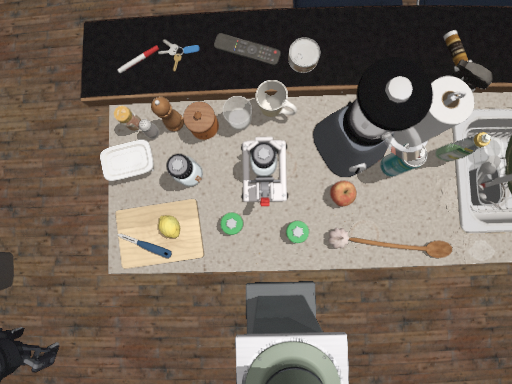

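The side view shows the holder with its cup at about (300,195), cap at (302,172) and red lever at (258,184). In the top view the holder is at (264,170), the cap at (263,152) and the paddle at (265,202). The other cup is to the left at (180,165).

```bash
cat > h.py <<'E'
import cv2,numpy as np
from workcell import bot, grab_frame, calibration
def ray(n,px):
    c=calibration(n);K=np.array(c["camera_matrix"]);T=np.array(c["T"])
    u=cv2.undistortPoints(np.array([[px]],float),K,np.array(c["dist"]))[0,0]
    return T[:3,3],T[:3,:3]@np.array([u[0],u[1],1])
def plane(n,px,z):
    o,d=ray(n,px);return o+d*(z-o[2])/d[2]
def tri(ps,pt):
    o,d=ray("side",ps);p,e=ray("top",pt)
    s=np.linalg.lstsq(np.c_[d,-e],p-o,rcond=None)[0]
    a,b=o+d*s[0],p+e*s[1];return (a+b)/2,np.linalg.norm(a-b)
def proj(n,P):
    c=calibration(n);Ti=np.linalg.inv(np.array(c["T"]))
    return cv2.projectPoints(np.array(P,float).reshape(-1,1,3),cv2.Rodrigues(Ti[:3,:3])[0],Ti[:3,3],np.array(c["camera_matrix"]),np.array(c["dist"]))[0][:,0]
def red(n,im,box):
    x0,y0,x1,y1=box;h=cv2.cvtColor(im[y0:y1,x0:x1],cv2.COLOR_BGR2HSV)
    m=((h[...,0]<6)|(h[...,0]>172))&(h[...,1]>150)&(h[...,2]>90)
    y,x=np.nonzero(m);return (x.mean()+x0,y.mean()+y0),len(x),(x.min()+x0,x.max()+x0,y.min()+y0,y.max()+y0)
E
python3 - <<'E'
from h import *
s=cv2.imread("pics/side0.png");t=cv2.imread("pics/top0.png")
print(red("side",s,(245,170,275,200)),red("top",t,(250,190,280,215)))
A=cv2.resize(s[150:240,240:340],None,fx=4,fy=4,interpolation=cv2.INTER_CUBIC)
B=cv2.resize(t[130:220,220:320],None,fx=4,fy=4,interpolation=cv2.INTER_CUBIC)
cv2.imwrite("pics/z0.png",np.hstack([A,B]))
E
```

```text
((np.float64(256.45714285714286), np.float64(183.37142857142857)), 35, (np.int64(253), np.int64(260), np.int64(178), np.int64(189))) ((np.float64(264.44444444444446), np.float64(201.55555555555554)), 63, (np.int64(261), np.int64(268), np.int64(198), np.int64(205)))
```

View pics/z0.png

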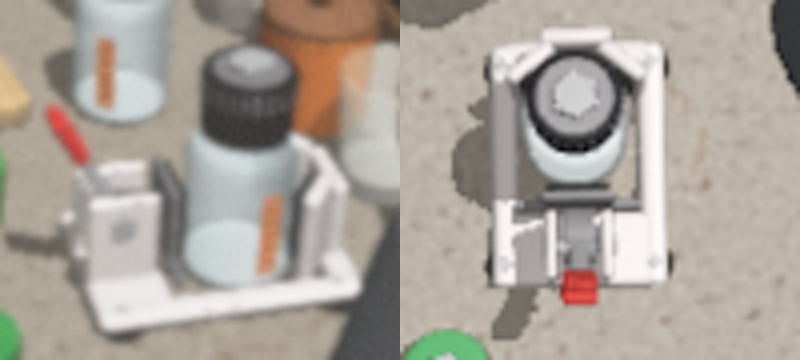

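The zoom shows the coupling centre at side (302,165.5) and top (263.7,153.7). The paddle is at side (256.5,183.4) and top (264.4,201.6). The holder's +x points almost along world +x.

```bash
python3 - <<'E'
from h import *
c,e=tri((302,165.5),(263.7,153.7));print("coupling",c,e)
p,e=tri((256.5,183.4),(264.4,201.6));print("paddle",p,e)
d=(c-p)[:2];print("yaw",np.degrees(np.arctan2(d[1],d[0])),np.linalg.norm(d))
# rail outer/inner edges in the top picture, and plate corners
f=lambda x,y:(220+(x-400)/4,130+y/4)
for a,b in (((496,275),(496,60)),((663,275),(658,60))):
    P,Q=plane("top",f(*a),.03),plane("top",f(*b),.03);D=Q-P;print(P,Q,np.degrees(np.arctan2(D[1],D[0])))
print("other coupling", plane("top",(179,162),.157))
for g in ((231,223),(298,232)):print("green",plane("top",g,.05))
E
```

```text
coupling [0.64191623 0.06151452 0.15457277] 0.0011502682057512631
paddle [0.52624063 0.0635376  0.11673514] 2.537002588871296e-05
yaw -1.001958400211003 0.11569329162130904
[0.54207481 0.120955   0.03      ] [0.69564223 0.11687382 0.03      ] -1.5223262081589932
[0.53835353 0.00390795 0.03      ] [0.69138059 0.00181239 0.03      ] -0.784560529864866
other coupling [0.62912417 0.27306226 0.157     ]
green [0.47487079 0.15725407 0.05      ]
green [ 0.44500532 -0.02507239  0.05      ]
```

>>> move_arm(
  jaw=[255, 255, 255, 255, 255, 255, 255, 255, 255, 255],
  dp=[
    [0, 0, -0.0125],
    [0, 0, -0.0125],
    [0, 0, -0.0125],
    [-0.032, -0.05, 0],
    [-0.032, -0.05, 0],
    [-0.032, -0.05, 0],
    [-0.032, -0.05, 0],
    [-0.032, -0.05, 0],
    [-0.032, -0.05, 0],
    [-0.032, -0.05, 0],
  ],
  rotation=[
    [0, 0, -0.038],
    [0, 0, -0.038],
    [0, 0, -0.038],
    [0, 0, 0],
    [0, 0, 0],
    [0, 0, 0],
    [0, 0, 0],
    [0, 0, 0],
    [0, 0, 0],
    [0, 0, 0],
  ],
  squeeze=40,
)

```text
clock: 1.35
position: [0.3991, 0.3036, 0.2612]
tool_rot: [-3.141, -0.0, 3.141]
force: [1.3, -0.7, 0.6]
grip_width: 0.0
```

>>> move_arm(
  jaw=[255, 255, 255, 255, 255, 255, 255],
  dp=[
    [-0.032, -0.05, 0],
    [-0.032, -0.05, 0],
    [-0.032, -0.05, 0],
    [-0.032, -0.05, 0],
    [-0.032, -0.05, 0],
    [-0.032, -0.05, 0],
    [0, 0, 0],
  ],
  rotation=[
    [0, 0, 0],
    [0, 0, 0],
    [0, 0, 0],
    [0, 0, 0],
    [0, 0, 0],
    [0, 0, 0],
    [0, 0, 0],
  ],
)

```text
clock: 2.22
position: [0.553, 0.0614, 0.2608]
tool_rot: [-3.14, -0.0, 3.136]
force: [-0.6, 0.9, -0.9]
grip_width: -0.0001
```

>>> move_arm(
  jaw=[255, 255, 255, 255, 255],
  dp=[
    [0, 0.0025, 0.035],
    [0, 0, 0.035],
    [0, 0, 0.035],
    [0, 0, 0.035],
    [0, 0, 0],
  ],
  rotation=[
    [0, 0, 0],
    [0, 0, 0],
    [0, 0, 0],
    [0, 0, 0],
    [0, 0, 0],
  ],
)

```text
clock: 2.85
position: [0.5506, 0.0673, 0.1478]
tool_rot: [-3.141, -0.004, -3.142]
force: [0.6, -0.2, 1.1]
grip_width: 0.0001
```

```bash
python3 - <<'E'
from h import *
s=grab_frame("side");t=grab_frame("top")
A=cv2.resize(s[120:210,210:310],None,fx=4,fy=4,interpolation=cv2.INTER_CUBIC)
B=cv2.resize(t[140:230,220:320],None,fx=4,fy=4,interpolation=cv2.INTER_CUBIC)
cv2.imwrite("pics/z1.png",np.hstack([A,B]))
E
```

```text
(no output)
```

View pics/z1.png

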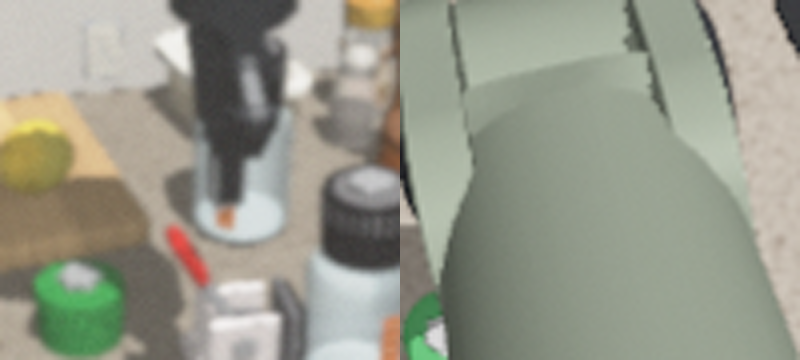

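The closed finger is above and just inside the paddle: finger tip at side (266,171), paddle at about (257,184). I'll go down next and follow the paddle's arc.

>>> move_arm(
  jaw=[255, 255, 255, 255, 255, 255],
  dp=[
    [0, -0.004, 0.021],
    [0, 0, 0.021],
    [0.01, 0, 0],
    [0.012, 0, 0.004],
    [0.011, 0, 0.0055],
    [0, 0, 0],
  ],
  rotation=[
    [0, 0, 0],
    [0, 0, 0],
    [0, 0, 0],
    [0, 0, 0],
    [0, 0, 0],
    [0, 0, 0],
  ],
)

```text
clock: 3.7
position: [0.5251, 0.0639, 0.1085]
tool_rot: [3.141, 0.0, 3.141]
force: [0.4, 0.2, -0.1]
grip_width: -0.0
```

>>> move_arm(
  jaw=[255, 255, 255],
  dp=[
    [0.0105, 0, 0.008],
    [0.0095, 0, 0.0095],
    [0, 0, 0],
  ],
  rotation=[
    [0, 0, 0],
    [0, 0, 0],
    [0, 0, 0],
  ],
)

```text
clock: 4.08
position: [0.5091, 0.0638, 0.094]
tool_rot: [-3.142, -0.0, 3.141]
force: [-0.1, -0.7, -0.7]
grip_width: 0.0001
```

```bash
python3 - <<'E'
from h import *
s=grab_frame("side");print(bot.observe()["position"],bot.observe()["force"])
cv2.imwrite("pics/z2.png",cv2.resize(s[140:230,210:310],None,fx=5,fy=5,interpolation=cv2.INTER_CUBIC))
E
```

```text
[0.50909407 0.06377931 0.09412015] [ 0.51581268  0.03397248 -0.31128431]
```

View pics/z2.png

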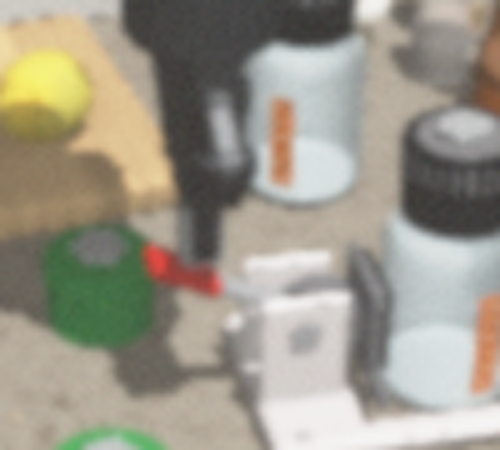

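The lever is following: the paddle is now about half-way down, under the finger tip at side (247,193). I'll keep going round.

>>> move_arm(
  jaw=[255, 255, 255, 255, 255],
  dp=[
    [0.008, 0, 0.0115],
    [0.0065, 0, 0.0125],
    [0.0045, 0, 0.01],
    [0, 0, 0.003],
    [0, 0, 0],
  ],
  rotation=[
    [0, 0, 0],
    [0, 0, 0],
    [0, 0, 0],
    [0, 0, 0],
    [0, 0, 0],
  ],
)

```text
clock: 4.75
position: [0.4944, 0.0638, 0.0644]
tool_rot: [3.142, 0.0, 3.141]
force: [1.5, 0.0, 2.2]
grip_width: -0.0
```

>>> move_arm(
  jaw=[255, 255, 255],
  dp=[
    [0, 0, 0.0025],
    [0, 0, 0.0025],
    [0, 0, 0],
  ],
  rotation=[
    [0, 0, 0],
    [0, 0, 0],
    [0, 0, 0],
  ],
)

```text
clock: 5.12
position: [0.4945, 0.0639, 0.0624]
tool_rot: [3.141, 0.001, 3.141]
force: [-13.0, 0.0, 60.8]
grip_width: -0.0002
```

The force jumped to 61 N with the tip at z = 62 mm, so the lever is on its stop. I'll retract and check.

>>> move_arm(
  jaw=[255, 255, 0, 0, 0, 0, 0],
  dp=[
    [0, 0, -0.01],
    [0, 0, -0.05],
    [0, 0, -0.06],
    [0, 0, -0.06],
    [0, 0, -0.06],
    [0.05, 0, 0],
    [0, 0, 0],
  ],
  rotation=[
    [0, 0, 0],
    [0, 0, 0],
    [0, 0, 0],
    [0, 0, 0],
    [0, 0, 0],
    [0, 0, 0],
    [0, 0, 0],
  ],
)

```text
clock: 6.0
position: [0.4521, 0.0637, 0.2527]
tool_rot: [3.141, -0.001, 3.141]
force: [0.7, 0.2, -0.1]
grip_width: 0.0849
```

```bash
python3 - <<'E'
from h import *
s=grab_frame("side");t=grab_frame("top");o=bot.observe();print(o["position"],o["force"],o["qpos"])
cv2.imwrite("pics/s3.png",s)
cv2.imwrite("pics/z3.png",np.hstack([cv2.resize(i,None,fx=4,fy=4,interpolation=cv2.INTER_CUBIC) for i in(s[150:240,240:340],t[130:220,220:320])]))
E
```

```text
[0.45407562 0.06384741 0.25245819] [ 0.76988616 -0.35346895  0.08747064] [-0.3407369   0.22978868  0.08520164  1.99762832 -0.0245577   0.91539132
  1.32751208]
```

View pics/z3.png

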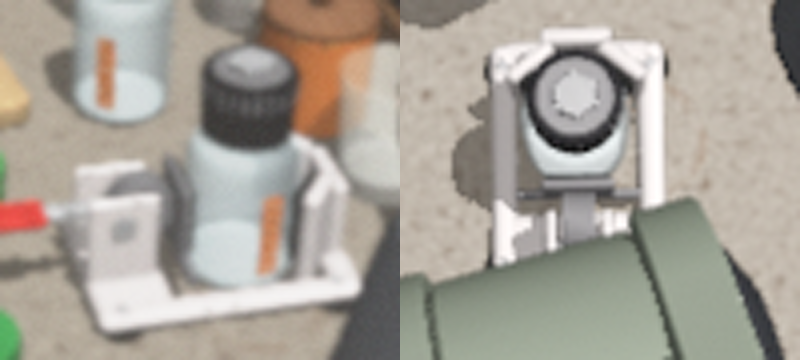

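The lever is now level, with the red paddle at side (246,203). The jaw is on the cup, and the cap hasn't moved (side (302,165), top (263.8,153.7)). Next I turn the wrist to mid-range and go over the cap.

>>> move_arm(
  jaw=[0, 0, 0, 0, 0, 0, 0, 0, 0],
  dp=[
    [0, 0, 0],
    [0, 0, 0],
    [0, 0, 0],
    [0, 0, 0],
    [0, 0, 0],
    [0, 0, 0],
    [0, 0, 0],
    [0, 0, 0],
    [0, 0, 0],
  ],
  rotation=[
    [0, 0, 0.0535],
    [0, 0, 0.0535],
    [0, 0, 0.0535],
    [0, 0, 0.0535],
    [0, 0, 0.0535],
    [0, 0, 0.0535],
    [0, 0, 0.0535],
    [0, 0, 0.0535],
    [0, 0, 0],
  ],
  squeeze=20,
)

```text
clock: 7.22
position: [0.4546, 0.0638, 0.2521]
tool_rot: [-3.141, 0.001, 1.797]
force: [-0.3, -0.2, -0.7]
grip_width: 0.0854
```

```bash
cat >> h.py <<'E'
def dpto(P):
    from scipy.spatial.transform import Rotation as R
    o=bot.observe();r=R.from_euler("xyz",o["tool_rot"])
    print(o["position"],o["tool_rot"],o["qpos"][6],"dp",np.round(r.inv().apply(np.array(P)-o["position"])/.8,4))
E
python3 - <<'E'
from h import *
dpto((.642,.0615,.25))
E
```

```text
[0.45456644 0.06383715 0.25206787] [-3.14070494e+00  5.65550559e-04  1.79720299e+00] 0.05688181672937022 dp [-0.0554  0.2277  0.0024]
```

>>> move_arm(
  jaw=[0, 0, 0, 0, 0, 0],
  dp=[
    [-0.011, 0.0455, 0],
    [-0.011, 0.0455, 0],
    [-0.011, 0.0455, 0],
    [-0.011, 0.0455, 0],
    [-0.011, 0.0455, 0],
    [0, 0, 0],
  ],
  rotation=[
    [0, 0, 0],
    [0, 0, 0],
    [0, 0, 0],
    [0, 0, 0],
    [0, 0, 0],
    [0, 0, 0],
  ],
)

```text
clock: 7.98
position: [0.6431, 0.0613, 0.251]
tool_rot: [-3.14, 0.001, 1.8]
force: [-0.6, 0.1, 0.1]
grip_width: 0.0853
```

```bash
python3 - <<'E'
from h import *
dpto((.642,.0615,.115))
E
```

```text
[0.64311224 0.06126335 0.2509828 ] [-3.14034339e+00  5.57102182e-04  1.80033298e+00] 0.1954881484441427 dp [ 0.0007 -0.0011  0.17  ]
```

Descend to z = 0.17, still above the coupling's sides, and take one close look.

>>> move_arm(
  jaw=[0, 0, 0, 0],
  dp=[
    [0.0005, -0.001, 0.033],
    [0, 0, 0.033],
    [0, 0, 0.033],
    [0, 0, 0],
  ],
  rotation=[
    [0, 0, 0],
    [0, 0, 0],
    [0, 0, 0],
    [0, 0, 0],
  ],
)

```text
clock: 8.48
position: [0.6394, 0.0617, 0.1716]
tool_rot: [-3.138, -0.0, 1.799]
force: [-0.2, 0.7, 0.4]
grip_width: 0.0855
```

```bash
python3 - <<'E'
from h import *
s=grab_frame("side");dpto((.642,.0615,.115))
print(proj("side",[[.642,.0615,.157],[.642,.0615,.14]]))
cv2.imwrite("pics/z4.png",cv2.resize(s[120:220,250:350],None,fx=5,fy=5,interpolation=cv2.INTER_CUBIC))
E
```

```text
[0.64018701 0.0616998  0.17308084] [-3.14012426e+00 -6.93013772e-05  1.79832018e+00] 0.214390219130214 dp [-0.0008  0.0023  0.0726]
[[302.3376368  164.61207341]
 [301.83031591 170.53989237]]
```

View pics/z4.png

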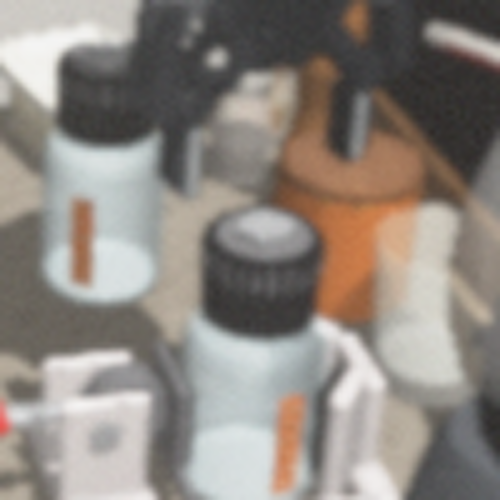

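The fingers straddle the cap: tips at side (287,158) and (321,152), with the coupling at (302,166) between and below. I'll descend and close gently.

>>> move_arm(
  jaw=[0, 0, 0, 0, 255, 255, 255, 255],
  dp=[
    [0, 0.0015, 0.024],
    [0, 0, 0.024],
    [0, 0, 0.024],
    [0, 0, 0],
    [0, 0, 0],
    [0, 0, 0],
    [0, 0, 0],
    [0, 0, 0],
  ],
  rotation=[
    [0, 0, 0],
    [0, 0, 0],
    [0, 0, 0],
    [0, 0, 0],
    [0, 0, 0],
    [0, 0, 0],
    [0, 0, 0],
    [0, 0, 0],
  ],
  squeeze=20,
)

```text
clock: 9.52
position: [0.6423, 0.0621, 0.1164]
tool_rot: [3.14, 0.0, 1.796]
force: [-0.4, -1.0, 7.2]
grip_width: 0.0615
```

```bash
python3 - <<'E'
from h import *
o=bot.observe();print({k:np.round(o[k],3) for k in("position","tool_rot","force","moment","grip_width","qpos")})
E
```

```text
{'position': array([0.642, 0.062, 0.116]), 'tool_rot': array([3.14 , 0.   , 1.796]), 'force': array([-0.379, -1.   ,  7.154]), 'moment': array([-0.083,  0.083,  0.016]), 'grip_width': np.float64(0.062), 'qpos': array([-0.358,  0.703,  0.263,  1.648, -0.232,  0.82 ,  0.229])}
```

The cap is gripped at 62 mm. I'll try counter-clockwise (right-hand loosening) in small steps, reading the moment after each.

>>> move_arm(
  jaw=[255, 255, 255],
  dp=[
    [0, 0, 0],
    [0, 0, 0],
    [0, 0, 0],
  ],
  rotation=[
    [0, 0, -0.006],
    [0, 0, -0.006],
    [0, 0, 0],
  ],
)

```text
clock: 9.9
position: [0.6423, 0.0621, 0.1164]
tool_rot: [3.14, 0.0, 1.834]
force: [0.2, -0.4, 6.6]
grip_width: 0.0616
```

```bash
cat > m.py <<'E'
from h import *
o=bot.observe();print({k:np.round(o[k],3).tolist() for k in("clock","tool_rot","force","moment","grip_width")},round(o["qpos"][6],3),round(o["joint_efforts"][6],3))
E
python3 m.py
```

```text
{'clock': 9.9, 'tool_rot': [3.14, 0.0, 1.834], 'force': [0.168, -0.394, 6.631], 'moment': [-0.033, 0.016, 0.05], 'grip_width': 0.062} 0.26 0.153
```

>>> move_arm(
  jaw=[255, 255, 255],
  dp=[
    [0, 0, 0],
    [0, 0, 0],
    [0, 0, 0],
  ],
  rotation=[
    [0, 0, -0.006],
    [0, 0, -0.004],
    [0, 0, 0],
  ],
)

```text
clock: 10.28
position: [0.6423, 0.0622, 0.1164]
tool_rot: [3.14, 0.0, 1.866]
force: [-0.4, -1.0, 5.9]
grip_width: 0.0612
```

```bash
python3 m.py
```

```text
{'clock': 10.275, 'tool_rot': [3.14, 0.0, 1.866], 'force': [-0.4, -1.01, 5.944], 'moment': [0.016, 0.05, 0.024], 'grip_width': 0.061} 0.285 0.124
```

>>> move_arm(
  jaw=[255, 255, 255],
  dp=[
    [0, 0, 0],
    [0, 0, 0],
    [0, 0, 0],
  ],
  rotation=[
    [0, 0, -0.006],
    [0, 0, -0.004],
    [0, 0, 0],
  ],
)

```text
clock: 10.65
position: [0.6425, 0.0621, 0.1164]
tool_rot: [3.14, 0.0, 1.897]
force: [0.7, -0.2, 5.2]
grip_width: 0.0612
```

```bash
python3 m.py
```

```text
{'clock': 10.65, 'tool_rot': [3.14, 0.0, 1.897], 'force': [0.707, -0.202, 5.156], 'moment': [-0.04, -0.264, 0.031], 'grip_width': 0.061} 0.31 0.162
```

>>> move_arm(
  jaw=[255, 255, 255],
  dp=[
    [0, 0, 0],
    [0, 0, 0],
    [0, 0, 0],
  ],
  rotation=[
    [0, 0, -0.006],
    [0, 0, -0.004],
    [0, 0, 0],
  ],
)

```text
clock: 11.02
position: [0.6426, 0.0622, 0.1164]
tool_rot: [3.14, 0.0, 1.928]
force: [3.1, -0.0, 5.9]
grip_width: 0.0616
```

```bash
python3 m.py
```

```text
{'clock': 11.025, 'tool_rot': [3.14, 0.0, 1.928], 'force': [3.078, -0.017, 5.92], 'moment': [0.011, -0.568, -0.508], 'grip_width': 0.062} 0.335 0.669
```

The moment about z jumped to −0.51 N m at about +7.5°. That's the hard stop, so this is a left-hand thread. I'll reverse clockwise and watch the moment.

>>> move_arm(
  jaw=[255, 255, 255, 255, 255],
  dp=[
    [0, 0, 0],
    [0, 0, 0],
    [0, 0, 0],
    [0, 0, 0],
    [0, 0, 0],
  ],
  rotation=[
    [0, 0, 0.01],
    [0, 0, 0.015],
    [0, 0, 0.015],
    [0, 0, 0.01],
    [0, 0, 0],
  ],
)

```text
clock: 11.65
position: [0.6423, 0.0622, 0.1164]
tool_rot: [3.14, 0.0, 1.771]
force: [0.4, -0.0, 8.3]
grip_width: 0.0616
```

```bash
python3 m.py
```

```text
{'clock': 11.65, 'tool_rot': [3.14, 0.0, 1.771], 'force': [0.352, -0.027, 8.317], 'moment': [-0.041, -0.039, -0.133], 'grip_width': 0.062} 0.209 -0.253
```

>>> move_arm(
  jaw=[255, 255, 255, 255, 255],
  dp=[
    [0, 0, 0],
    [0, 0, 0],
    [0, 0, 0],
    [0, 0, 0],
    [0, 0, 0],
  ],
  rotation=[
    [0, 0, 0.014],
    [0, 0, 0.014],
    [0, 0, 0.014],
    [0, 0, 0.014],
    [0, 0, 0],
  ],
)

```text
clock: 12.28
position: [0.6423, 0.0622, 0.1164]
tool_rot: [3.14, -0.0, 1.595]
force: [-0.2, 0.2, 8.2]
grip_width: 0.0613
```

```bash
python3 m.py
```

```text
{'clock': 12.275, 'tool_rot': [3.14, -0.0, 1.595], 'force': [-0.221, 0.241, 8.207], 'moment': [-0.008, 0.005, -0.097], 'grip_width': 0.061} 0.069 -0.392
```

>>> move_arm(
  jaw=[255, 255, 255, 255, 255],
  dp=[
    [0, 0, 0],
    [0, 0, 0],
    [0, 0, 0],
    [0, 0, 0],
    [0, 0, 0],
  ],
  rotation=[
    [0, 0, 0.014],
    [0, 0, 0.014],
    [0, 0, 0.014],
    [0, 0, 0.014],
    [0, 0, 0],
  ],
)

```text
clock: 12.9
position: [0.6423, 0.0623, 0.1164]
tool_rot: [3.141, -0.0, 1.419]
force: [-0.5, -0.5, 8.7]
grip_width: 0.0609
```

```bash
python3 m.py
```

```text
{'clock': 12.9, 'tool_rot': [3.141, -0.0, 1.419], 'force': [-0.487, -0.547, 8.665], 'moment': [0.018, -0.024, -0.114], 'grip_width': 0.061} -0.072 -0.39
```

>>> move_arm(
  jaw=[255, 255, 255, 255, 255, 255, 255, 255, 255, 255],
  dp=[
    [0, 0, 0],
    [0, 0, 0],
    [0, 0, 0],
    [0, 0, 0],
    [0, 0, 0],
    [0, 0, 0],
    [0, 0, 0],
    [0, 0, 0],
    [0, 0, 0],
    [0, 0, 0],
  ],
  rotation=[
    [0, 0, 0.0275],
    [0, 0, 0.0275],
    [0, 0, 0.0275],
    [0, 0, 0.0275],
    [0, 0, 0.0275],
    [0, 0, 0.0275],
    [0, 0, 0.0275],
    [0, 0, 0.0275],
    [0, 0, 0.0275],
    [0, 0, 0],
  ],
)

```text
clock: 14.15
position: [0.6423, 0.0622, 0.1164]
tool_rot: [3.141, -0.001, 0.641]
force: [0.6, 1.0, 8.7]
grip_width: 0.0617
```

```bash
python3 m.py
```

```text
{'clock': 14.15, 'tool_rot': [3.141, -0.001, 0.641], 'force': [0.626, 0.982, 8.732], 'moment': [-0.017, 0.03, -0.145], 'grip_width': 0.062} -0.693 -0.895
```

No stop was met and the turn is now −66°. I'll test-lift gently.

>>> move_arm(
  jaw=[255, 255, 255, 255, 255],
  dp=[
    [0, 0, 0],
    [0, 0, -0.002],
    [0, 0, -0.003],
    [0, 0, -0.003],
    [0, 0, 0],
  ],
  rotation=[
    [0, 0, 0],
    [0, 0, 0],
    [0, 0, 0],
    [0, 0, 0],
    [0, 0, 0],
  ],
  squeeze=30,
)

```text
clock: 14.78
position: [0.6419, 0.0622, 0.1223]
tool_rot: [-3.142, -0.0, 0.642]
force: [2.7, -0.3, -1.3]
grip_width: 0.0613
```

```bash
python3 m.py
```

```text
{'clock': 14.775, 'tool_rot': [-3.142, -0.0, 0.642], 'force': [2.705, -0.297, -1.314], 'moment': [-0.022, -0.409, -0.019], 'grip_width': 0.061} -0.696 -0.024
```

It's free: only its own weight hangs on the tool (−1.3 N). I'll lift it straight up.

>>> move_arm(
  jaw=[255, 255, 255, 255, 255, 255, 255, 255, 255, 255],
  dp=[
    [0, 0, -0.008],
    [0, 0, -0.015],
    [0, 0, -0.015],
    [0, 0, -0.018],
    [0, 0, -0.018],
    [0, 0, -0.018],
    [0, 0, -0.015],
    [0, 0, -0.01],
    [0, 0, -0.005],
    [0, 0, 0],
  ],
  rotation=[
    [0, 0, 0],
    [0, 0, 0],
    [0, 0, 0],
    [0, 0, 0],
    [0, 0, 0],
    [0, 0, 0],
    [0, 0, 0],
    [0, 0, 0],
    [0, 0, 0],
    [0, 0, 0],
  ],
)

```text
clock: 16.02
position: [0.6418, 0.0622, 0.2197]
tool_rot: [-3.142, 0.0, 0.642]
force: [-1.0, -0.1, -2.1]
grip_width: 0.0613
```

```bash
python3 m.py; python3 - <<'E'
from h import *
s=grab_frame("side");cv2.imwrite("pics/s5.png",s);dpto((.642,.0615,.22))
cv2.imwrite("pics/z5.png",cv2.resize(s[110:240,225:355],None,fx=4,fy=4,interpolation=cv2.INTER_CUBIC))
# orange fill-scale on the clamped cup, before and after
for f in("s3","s5","side0"):
    h=cv2.cvtColor(cv2.imread(f"pics/{f}.png")[196:222,300:320],cv2.COLOR_BGR2HSV);y,x=np.nonzero((h[...,0]>4)&(h[...,0]<18)&(h[...,1]>120));print(f,x.mean()+300,y.mean()+196,len(x))
E
```

```text
{'clock': 16.025, 'tool_rot': [-3.142, 0.0, 0.642], 'force': [-0.961, -0.062, -2.068], 'moment': [-0.033, 0.036, -0.008], 'grip_width': 0.061} -0.754 -0.047
[0.64172643 0.06211508 0.21941784] [-3.14141649e+00  3.97918823e-04  6.41776867e-01] -0.7536367640130605 dp [-0.0002  0.0008 -0.0007]
s3 307.1666666666667 207.25 36
s5 307.2631578947368 207.39473684210526 38
side0 307.19444444444446 207.5 36
```

View pics/z5.png

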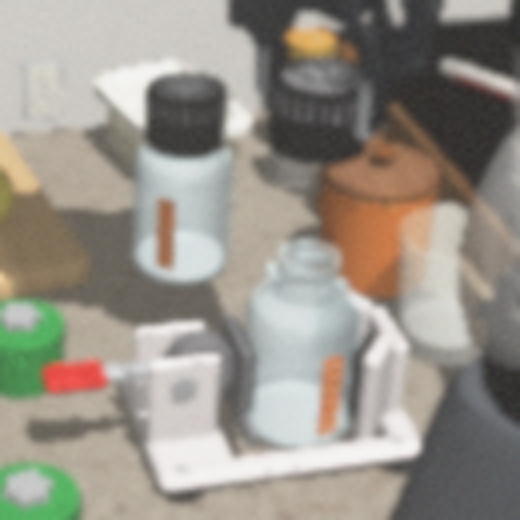

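The cap is up at side (304,137), upright above the open neck at (302,172). The lever is level at (244,204), and the cup's orange mark is where it was. I'm handing in.

```bash
python3 -c "
from workcell import workorder
print(workorder.job_done())"
```

```text
the job is handed in; nothing more can be done
None
```

The blade cap is off and the gripper is holding it upright and still over its cup. I handed the job in at about 16 s on the robot's clock.

- **Clamp:** I pressed the red lever along its arc until it met its stop, with a peak of about 61 N at the fingertips. The last picture shows the lever level and the clamp shut.
- **Thread:** I gripped the cap at 62 mm with 20 N. Counter-clockwise it stopped at about 7.5°, where I read −0.51 N m, under the clamp's 0.6 N m. I backed off at once and turned it clockwise to 66° past its start without meeting a stop, so it has a left-hand thread.
- **Lift:** A gentle test lift showed only about the cap's own weight (−1.3 N). I then raised it straight up, about 103 mm in all. The skirt's edge is about 80 mm above the neck's rim, and the cap's axis is within about 1 mm of the cup's axis.

**Last checks:**
- The orange mark on the cup moved by no more than about 0.15 pixel, so the cup was not turned or shoved.
- The other cup with its cap and the green caps look untouched in the last picture. I did not recheck the apple, garlic or lemon in it.
- One reading disagreed: the last arm joint showed about −0.9 N m at the end of the clockwise turn, while the wrist moment stayed near −0.15 N m. I took this as joint friction, as the cap then came free without effort.

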